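Load a leak-test fixture and press its lever through the guard window

ROBOT

A 6-joint arm with a two-finger parallel gripper is mounted at the origin on a cart in front of the work surface, level with it; the furniture and walls round the work are solid. World frame = base frame: x ahead of the robot, y to its left, z up, the work surface at z = 0. Lengths are in m, angles in rad, forces in N, time in s.
With the tool pointing down it reaches from about 0.375 to 0.825 m from the base axis. Payload 5.5 kg.
Tool frame: the origin (TCP) lies at the very end of the fingers, on their centre line; the grasp point (between the pads) lies manip.grip_point_offset behind it (manip.grip_point_offset is the distance from the TCP to the grasp point, in m); y points along the fingers, z is the direction in which the jaws open and shut, and the axes are right-handed (so a half turn about y gives the same grasp; the last joint's range is limited). The gripper opens to 85 mm and grips with 20 to 120 N. Pads are 22 mm wide; open, the fingers measure 114 mm over their backs; the gripper's body (76 mm by 85 mm) begins 54 mm behind the grasp point. The pads swing forward as they close: fully open they stand 13 mm farther back than shut.
Start: joints at [1.219, 0.314, -0.047, 1.21, 0, 1.571], TCP at [0.207, 0.563, 0.231] pointing down, gripper open.
Joint ranges: [-2.67, 2.67], [-0.69, 1.73], [-1.03, 1.25], [-2.08, 2.16], [-1.42, 1.45], [-3.14, 3.14]. Speed limits (rad/s): [2.39, 2.39, 3.01, 3.14, 3.14, 3.14].

INTERFACE

Orientations are given as a rotation vector (axis times angle).
In Python, from workcell import status, eyes, manip, finder gives the robot as it stands. The module is installed in compiled form; this text tells all that it offers.
- The arm moves only by the tool jog_arm, never from a script. Its argument "plan" is a list that holds one entry, the list of rows, each a list of 7 numbers: the shift along the world's x, y, z in mm, then the turn, a rotation vector about the world's x, y, z in degrees, then the opening, from 0 (shut) to 1 (fully open). A call has exactly 10 rows; each row is the pose to reach, as a shift and turn from the pose commanded when the call began; what a row does not reach only later rows make up. A row lasts 1/10 s, in which the tool goes at most 50 mm and 8.59 degrees, less where a joint would pass 70% of its speed; a pose out of reach is approached as far as the arm can. A call with a gripper value outside its range is refused whole. The fingers move at their own pace and stop on an object; "force" is the grip in N (left out, the last holds). Time passes only in rows, so rows that repeat a pose let the fingers close, or fill a call up. It gives the time, the measured TCP pose, the force and the opening at its end, in the units of the state.
- status.read_state(): the state, without advancing time (a new reading comes with each control period).
- eyes.capture(name): name is "scene" or "side" or "wrist"; returns the picture (480x640x3 uint8, blue, green, red); there is no depth.
- eyes.get_calibration(name): a dict with "vertical_fov" (degrees; the focal length in pixels is half the picture's height over the tangent of half this angle, whatever the lens; pixels are square), "cx", "cy" (the principal point, pixels), "D" ([k1, k2, p1, p2, k3] as OpenCV has them; the pictures are not rectified), "extrinsics" (4x4, takes a point from world to camera coordinates); the wrist camera has in their place "hand_eye" (4x4, takes a point from camera to tool coordinates, whose origin is the TCP and whose axes are the tool frame's). Camera axes: x right, y down, z forward; pixel columns grow to the right and rows downward; lengths in m; the calibration is good to about 2 mm. A picture is of the moment at which its call begins: read the wrist's pose just before it. get_calibration takes no time and is no camera call.
- manip.close_job(): hands the job in, once; it reports no verdict.
Trained networks look in the newest picture that a camera, given by its name, has taken for a name from the list of things; names that differ only in an ending like _2 or _b are one class to them, and where a whole thing is asked for, a point or a joint stands for the part that bears it (a point fixed in the world has none). Each returns a list of dicts, best first, with "p" (0 to 1); they miss things now and then, are a little off and sometimes report something else, mostly with a low value. They report only what shows in the picture. A call takes as long as a camera call. They do not tell look-alikes from the thing itself.
- finder.search_frame(label, camera): "point" ([x, y, z] in m, in the coordinates of the camera as it stood for that picture, good to about 4 mm: the middle of the surface that is visible of it).
- finder.outline_of(label, camera): "region" (480x640 bool, what is visible of it).
The state is a dict: "clock": time; "joints": joint angles; "qd": joint speeds; "tau": joint torques, N m; "tool_pos": TCP position; "tool_rot": TCP orientation; "contact_force": force on the tool from outside, world axes, zero at the start; "ft_torque": the same for the moment, N m; "width": opening from 0.0 (shut) to 1.0 (fully open).
Only numpy, scipy, OpenCV 4.12 (cv2) and the standard library are available. Lean on these libraries where they do the work, as an engineer would, in place of code of your own. Each camera call takes 0.05 s, during which the arm holds its last target. There are 200 camera calls.

TASK

First push the blue carrier with the cylinder body along its guide rails until it is fully home against the end stop. Then reach down through the window in the yellow guard with the fingers, without touching the guard, press the red lever pad all the way down so that the rubber seal sits firmly on the cylinder, and finish while still holding it down. Grasp and lift nothing, and leave the grease pot, tape roll and end cap where they stand.

Things in the scene. Friction and masses are not known exactly. Their poses are not given: they have to be found in the camera images.
- fixture: Leak-test fixture, fixed: base plate x -190 to +170 mm, 130 wide, 8 thick. Origin on the plate's underside, below the cylinder's centre when home; z up, x = the way the carrier is pushed, y to the left of x. Dark guide rails at y +-38.5 to +-48.5 mm, x -185 to +37, rise 22 mm above the bench; stop face at x 37 mm. Place and yaw vary.
- guard: Yellow guard, part of the fixture, same origin and axes. Flat top sheet, top face 135.5 mm above the bench, 4 mm thick, x -24 to +167 mm, y +-66, with one window: clear opening x 10 to 96 mm, y +-39 (centre 53, 0). Corner posts and clear panels below on the long sides and far end; the loading end is open. Must not be touched.
- press_pad (a point): Red ribbed press pad on the lever, 44 mm along x, 36 mm along y, seen through the window. This point is the centre of its top face; at rest at fixture (52, 0) mm, 115 mm above the bench, 20 mm below the sheet's top. Sinks with the lever.
- lever: Steel press lever that carries the red pad; origin on its hinge at fixture x 145, z 103 mm (cross axis along y), x along the lever away from the pad. The pad sinks 17 mm in all, from rest to a hard stop. Spring return: 2 N on the pad at the start, 5 N at 12 mm. With the cylinder home the seal meets it when the pad is about 13 mm down; then the force grows, passing 10 N at 15 mm, to about 15 N at the stop.
- seal: Black rubber seal, 26 mm wide, under the lever's loading-end tip; origin at the centre of its lower face, at fixture (0, 0) mm, 93.5 mm above the bench at rest. Spring-loaded in the lever: yields 1.25 mm per N.
- carrier: Loose blue carrier, 122 x 74 x 8 mm, about 0.35 kg, between the rails (1.5 mm play a side), with a pocket for the cylinder and an upright orange push plate (10 x 50 mm, top 64 mm above the bench) at the rear. Origin on its underside below the pocket's centre, x toward the stop; front edge +37 mm, rear face -85 mm. Starts 40 to 70 mm short; home: origin over the fixture's, 8 mm up.
- push_face (a point): Middle of the rear face of the orange push plate, 46 mm above the bench: push here toward the fixture's +x; some 4 to 9 N move it. The space behind and above it is open.
- cylinder_body: Loose aluminium cylinder body, 60 x 60 x 58 mm, about 0.62 kg, standing in the carrier's pocket (2 mm play); origin at the centre of its underside, 16 mm above the bench. Rides along on the carrier.
- grease_pot: White grease pot with a red lid, 69 mm across, 54 mm tall; origin under its centre. Stands beyond the fixture, seen from the robot. Bystander.
- tape_roll: Black tape roll lying flat, 58 mm across, 19 mm high; origin under its centre. Lies on the robot's side of the fixture. Bystander.
- end_cap: White square end cap with a round boss, 56 x 56 x 18 mm; origin under its centre. Lies on the robot's side of the fixture. Bystander.
There are look-alikes about, which are no part of the job. What is shaped like the carrier but pink or purple is not meant.

How it is judged:
On the way, in this order (a step that is already met when the one before it is completed fails the run):
1. the carrier is fully home against the end stop (x of carrier in the frame of fixture above -0.003 m and linear speed of carrier below 0.02 m/s and height (world z) of press_pad above 0.111 m), for 0.2 s.
2. the lever is pressed by the fingers and the seal sits firmly on the cylinder (x of carrier in the frame of fixture above -0.003 m and contact force between seal and cylinder_body above 2 N and contact force between the fingers and lever above 2 N), for 0.3 s.
At the end, for the whole second after the job is handed in: The carrier is within 3 mm of its home position against the stop and at rest, the cylinder stands in its pocket, and the fingers still hold the lever down (more than 2 N on it) with the seal pressing on the cylinder with more than 2 N (all of step 2 and linear speed of carrier below 0.02 m/s and z of cylinder_body in the frame of carrier below 0.012 m); the arm keeps its last pose, push and grip.
It fails at once if the robot touches the guard (contact force between any of the arm, the fingers and guard above 0.5 N).
It fails at once if the lever is pressed before the carrier is home (height (world z) of press_pad below 0.108 m and x of carrier in the frame of fixture below -0.006 m).
It fails at once if the carrier is lifted or tipped (raised more than 6 mm or tilted more than 0.15 rad) (z of carrier in the frame of fixture above 0.014 m or angle between carrier's own z axis and vertical above 0.15 rad).
It fails at once if the cylinder is lifted out of its pocket or tipped (z of cylinder_body in the frame of carrier above 0.016 m or angle between cylinder_body's own z axis and vertical above 0.2 rad).
It fails at once if a bystander is moved by more than 20 mm or tipped (distance of any of grease_pot, tape_roll, end_cap from where it was at the start of the episode above 0.02 m or angle between any of grease_pot, tape_roll, end_cap's own z axis and vertical above 0.3 rad).
It also fails if it takes over 42 s, if anything falls off the work surface, if the arm or the gripper's body presses on something with over 40 N, if the wrist force passes 120 N, or if a joint passes its speed limit or range.

## Working session

There is one attempt and no reset: what is moved stays moved. The work goes in short steps, Python scripts to look and compute and a tool call to move; the robot and the scene stay as the last step left them, time stands still between calls to the robot, and variables do not carry over. Pictures are saved under pics/ and viewed, about 8 in all and at most 12, crops included, and the job is handed in when it is done.

Besides the shell and the picture viewer there is one more tool, called as name(argument=value, ...), one argument or row to a line, values as JSON. jog_arm: Moves the arm, as the interface text tells. Its arguments: {"type":"object","properties":{"plan":{"type":"array"},"force":{"type":"number"}},"required":["plan"]}

```bash
mkdir -p pics
cat > h.py <<'E'
import numpy as np, cv2
from scipy.spatial.transform import Rotation as R
from workcell import status, eyes, manip, finder
def cal(n):
    c=eyes.get_calibration(n); f=240/np.tan(np.radians(c["vertical_fov"])/2)
    K=np.array([[f,0,c["cx"]],[0,f,c["cy"]],[0,0,1]])
    return K,np.array(c["D"],float),c
def cam2world(n,s):
    c=eyes.get_calibration(n)
    if "extrinsics" in c: return np.linalg.inv(np.array(c["extrinsics"]))
    T=np.eye(4);T[:3,:3]=R.from_rotvec(s["tool_rot"]).as_matrix();T[:3,3]=s["tool_pos"]
    return T@np.array(c["hand_eye"])
def px2w(n,s,px,z):
    K,D,c=cal(n);T=cam2world(n,s)
    u=cv2.undistortPoints(np.array(px,float).reshape(-1,1,2),K,D)[:,0]
    d=np.c_[u,np.ones(len(u))]@T[:3,:3].T;o=T[:3,3]
    return o+d*((np.array(z)-o[2])/d[:,2])[:,None]
def w2px(n,s,P):
    K,D,c=cal(n);W=np.linalg.inv(cam2world(n,s))
    return cv2.projectPoints(np.array(P,float).reshape(-1,3),cv2.Rodrigues(W[:3,:3])[0],W[:3,3],K,D)[0][:,0]
E
python3 - <<'E'
from h import *
s=status.read_state();print(s, manip.grip_point_offset)
for n in ["scene","side","wrist"]:
    cv2.imwrite(f"pics/{n}0.png",eyes.capture(n))
    T=cam2world(n,s);print(n,T[:3,3].round(3),T[:3,2].round(2))
    for l in ["fixture","guard","press_pad","push_face","carrier","cylinder_body","tape_roll","end_cap","grease_pot"]:
        for d in finder.search_frame(l,n)[:3]:
            print(l,round(d["p"],2),(T@np.r_[d["point"],1])[:3].round(3))
E
```

```text
{'clock': 0.0, 'joints': array([ 1.21901887e+00,  3.14206628e-01, -4.80882445e-02,  1.21018179e+00,
       -1.63443480e-05,  1.57079525e+00]), 'qd': array([ 6.70196191e-04, -2.36214046e-06, -3.75995774e-04,  1.78451958e-03,
        1.08298453e-03, -5.19189767e-04]), 'tau': array([-1.16237352e-03, -5.39590609e+01,  3.39749086e+01,  1.88791193e-02,
        4.87407942e-05,  1.69076699e-06]), 'tool_pos': array([0.20654709, 0.56271529, 0.23044216]), 'tool_rot': array([-1.55477537,  0.27630891, -0.27587037]), 'contact_force': array([ 0.8214209 , -0.22172923, -0.51053088]), 'ft_torque': array([-0.00190853, -0.06047537, -0.01209559]), 'width': 1.0014893942435108} 0.0187
scene [-0.137 -0.554  0.846] [ 0.55  0.57 -0.61]
fixture 0.92 [0.475 0.22  0.005]
guard 0.75 [0.467 0.351 0.119]
guard 0.66 [0.488 0.226 0.068]
press_pad 0.69 [0.496 0.342 0.106]
push_face 0.83 [ 0.565 -0.161  0.011]
push_face 0.82 [ 0.375 -0.197  0.014]
push_face 0.75 [0.489 0.157 0.027]
carrier 0.9 [0.483 0.152 0.024]
carrier 0.83 [ 0.562 -0.158  0.005]
carrier 0.66 [ 0.38  -0.199  0.009]
cylinder_body 0.96 [0.486 0.222 0.0
[... 228 characters left out ...]
re 0.46 [0.502 0.342 0.117]
guard 0.74 [0.486 0.359 0.132]
guard 0.49 [0.503 0.34  0.116]
press_pad 0.76 [0.503 0.342 0.12 ]
push_face 0.92 [ 0.571 -0.156  0.007]
push_face 0.84 [0.495 0.176 0.027]
push_face 0.56 [ 0.377 -0.199  0.013]
carrier 0.9 [ 0.569 -0.163  0.006]
carrier 0.78 [ 0.382 -0.195  0.007]
carrier 0.68 [0.498 0.176 0.019]
cylinder_body 0.77 [0.5   0.222 0.07 ]
cylinder_body 0.37 [0.496 0.178 0.027]
tape_roll 0.71 [0.388 0.334 0.019]
end_cap 0.61 [0.386 0.177 0.012]
end_cap 0.29 [0.491 0.231 0.01 ]
grease_pot 0.95 [0.64  0.304 0.056]
wrist [0.138 0.588 0.373] [ 0.27 -0.1  -0.96]
fixture 0.74 [0.44  0.443 0.006]
carrier 0.18 [0.44  0.443 0.003]
tape_roll 0.8 [0.38  0.359 0.012]
```

View pics/scene0.png

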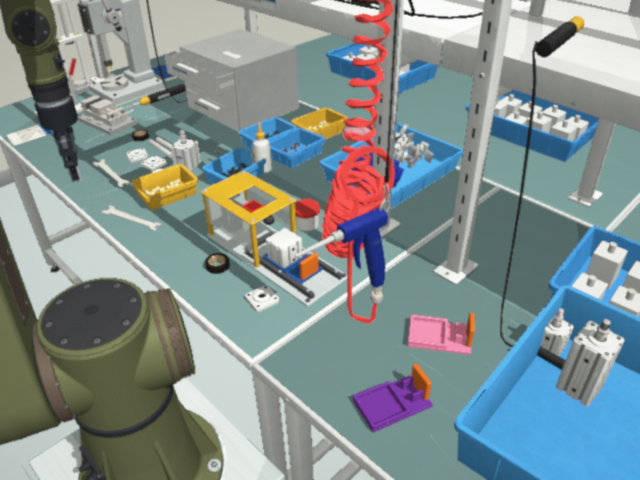

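View pics/side0.png

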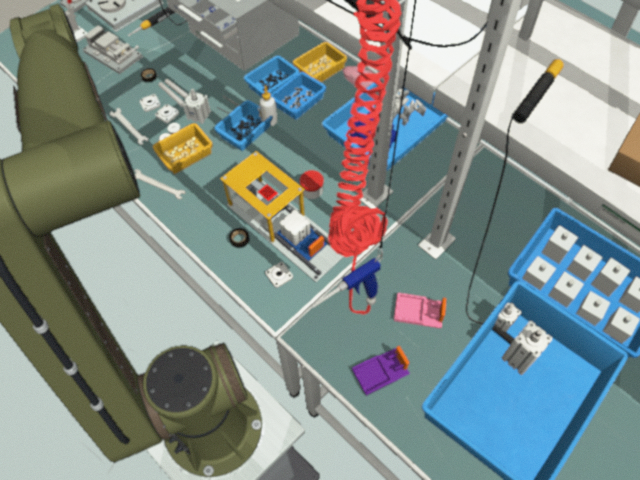

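Blue carrier on the rails is at scene (290,258), its orange plate at (309,265), in side at (315,243). The look-alikes are pink (440,333) and purple (393,402), both off to the side, so I choose the blue one in the fixture. I also need to locate the hanging air gun, at scene (365,225) and side (365,278), because it is close to the approach space.

```bash
cat > fit.py <<'E'
from h import *
from scipy.optimize import minimize
s=status.read_state()
def model(p,n):
    x,y,a=p; Rm=np.array([[np.cos(a),-np.sin(a)],[np.sin(a),np.cos(a)]])
    q=lambda r:np.c_[np.array(r)@Rm.T+[x,y],np.full(4,.1355)]
    return [w2px(n,s,q(r)) for r in ([(-.024,-.066),(.167,-.066),(.167,.066),(-.024,.066)],[(.01,-.039),(.096,-.039),(.096,.039),(.01,.039)])]
S=4
data={}
for n,(u0,v0,u1,v1) in {"scene":(195,165,305,240),"side":(212,145,312,222)}.items():
    im=cv2.imread(f"pics/{n}0.png"); c=im[v0:v1,u0:u1]
    c=cv2.resize(c,None,fx=S,fy=S,interpolation=cv2.INTER_CUBIC); h=cv2.cvtColor(c,cv2.COLOR_BGR2HSV)
    m=cv2.inRange(h,(17,130,90),(35,255,255)); m=cv2.morphologyEx(m,cv2.MORPH_OPEN,np.ones((17,17)))
    data[n]=(c,m,(u0,v0))
def draw(p,n):
    c,m,o=data[n];A=np.zeros_like(m)
    for poly,v in zip(model(p,n),(255,0)): cv2.fillPoly(A,[((poly-o+.5)*S-.5).round().astype(int)],v)
    return A
def cost(p,names=("scene","side")):
    return sum(np.mean(draw(p,n)!=data[n][1]) for n in names)
for names in (("scene",),("side",),("scene","side")):
    b=min((minimize(cost,[.495,.29,np.pi/2+d],args=(names,),method="Nelder-Mead",options=dict(initial_simplex=np.array([[.495,.29,np.pi/2+d]]*4)+np.r_[np.zeros((1,3)),np.diag([.02,.02,.1])],maxiter=400)) for d in (-.3,-.1,.1,.3)),key=lambda r:r.fun)
    print(names,b.x.round(4),b.fun.round(4))
out=[]
for n in data:
    c,m,o=data[n];c=c.copy()
    for poly in model(b.x,n): cv2.polylines(c,[((poly-o+.5)*S-.5).round().astype(int)],True,(255,0,255),1)
    out.append(cv2.resize(c,(400,300)))
cv2.imwrite("pics/fit.png",np.hstack(out))
# gun triangulation
for a,bb in [((380,295),(372,300)),((333,237),(350,287)),((385,215),(378,268)),((362,318),(360,312))]:
    P=[]
    o=[];d=[]
    for n,px in (("scene",a),("side",bb)):
        p0,p1=px2w(n,s,[px,px],[0,.3]);o.append(p0);d.append((p1-p0)/np.linalg.norm(p1-p0))
    t=np.linalg.lstsq(np.c_[d[0],-d[1]],o[1]-o[0],rcond=None)[0]
    print("gun",(o[0]+t[0]*d[0]).round(3),(o[1]+t[1]*d[1]).round(3))
T=cam2world("wrist",s);Rt=R.from_rotvec(s["tool_rot"]).as_matrix();print(Rt.round(3),(np.array(eyes.get_calibration("wrist")["hand_eye"])).round(3))
E
python3 fit.py
```

```text
('scene',) [0.4993 0.2823 1.5762] 0.0482Traceback (most recent call last):
  File "fit.py", line 22, in <module>
    b=min((minimize(cost,[.495,.29,np.pi/2+d],args=(names,),method="Nelder-Mead",options=dict(initial_simplex=np.array([[.495,.29,np.pi/2+d]]*4)+np.r_[np.zeros((1,3)),np.diag([.02,.02,.1])],maxiter=400)) for d in (-.3,-.1,.1,.3)),key=lambda r:r.fun)
  File "fit.py", line 22, in <genexpr>
    b=min((minimize(cost,[.495,.29,np.pi/2+d],args=(names,),method="Nelder-Mead",options=dict(initial_simplex=np.array([[.495,.29,np.pi/2+d]]*4)+np.r_[np.zeros((1,3)),np.diag([.02,.02,.1])],maxiter=400)) for d in (-.3,-.1,.1,.3)),key=lambda r:r.fun)
           ~~~~~~~~^^^^^^^^^^^^^^^^^^^^^^^^^^^^^^^^^^^^^^^^^^^^^^^^^^^^^^^^^^^^^^^^^^^^^^^^^^^^^^^^^^^^^^^^^^^^^^^^^^^^^^^^^^^^^^^^^^^^^^^^^^^^^^^^^^^^^^^^^^^^^^^^^^^^^^^^^^^^^^^^^^^^^^^^^^^^^^^^^^^^^^^^
    res = _minimize_neldermead(fun, x0, args, callback, bounds=bounds,
                               **options)
    fxcc = func(xcc)
    fx = function(np.copy(x), *(wrapper_args + args))
  File "fit.py", line 20, in cost
    return sum(np.mean(draw(p,n)!=data[n][1]) for n in names)
  File "fit.py", line 20, in <genexpr>
    return sum(np.mean(draw(p,n)!=data[n][1]) for n in names)
                       ~~~~^^^^^
  File "fit.py", line 17, in draw
    for poly,v in zip(model(p,n),(255,0)): cv2.fillPoly(A,[((poly-o+.5)*S-.5).round().astype(int)],v)
                      ~~~~~^^^^^
  File "fit.py", line 7, in model
    return [w2px(n,s,q(r)) for r in ([(-.024,-.066),(.167,-.066),(.167,.066),(-.024,.066)],[(.01,-.039),(.096,-.039),(.096,.039),(.01,.039)])]
            ~~~~^^^^^^^^^^
  File "h.py", line 19, in w2px
    K,D,c=cal(n);W=np.linalg.inv(cam2world(n,s))
          ~~~^^^
  File "h.py", line 5, in cal
    c=eyes.get_calibration(n); f=240/np.tan(np.radians(c["vertical_fov"])/2)
ValueError: time passes only in moves, steps and waits
```

Calibration is limited in calls, so I'll cache it.

```bash
sed -i 's/^def cal(n)/_C={}\ndef getc(n):\n    if n not in _C: _C[n]=eyes.get_calibration(n)\n    return _C[n]\ndef cal(n)/; s/c=eyes.get_calibration(n);/c=getc(n);/; s/^    c=eyes.get_calibration(n)$/    c=getc(n)/' h.py; sed -i 's/eyes.get_calibration("wrist")/getc("wrist")/' fit.py; python3 fit.py
```

```text
('scene',) [0.4993 0.2823 1.5762] 0.0482
('side',) [0.504  0.2821 1.5763] 0.0248
('scene', 'side') [0.5025 0.2822 1.5756] 0.096
gun [ 0.451 -0.089  0.147] [ 0.451 -0.089  0.147]
gun [ 0.355 -0.067  0.318] [ 0.373 -0.084  0.32 ]
gun [ 0.44  -0.097  0.332] [ 0.441 -0.099  0.332]
gun [ 0.423 -0.073  0.097] [ 0.427 -0.076  0.097]
[[ 0.939 -0.     0.345]
 [-0.345 -0.     0.939]
 [ 0.    -1.    -0.   ]] [[-0.     0.957  0.289 -0.073]
 [ 0.001 -0.289  0.957 -0.142]
 [ 1.     0.    -0.001  0.   ]
 [ 0.     0.     0.     1.   ]]
```

View pics/fit.png

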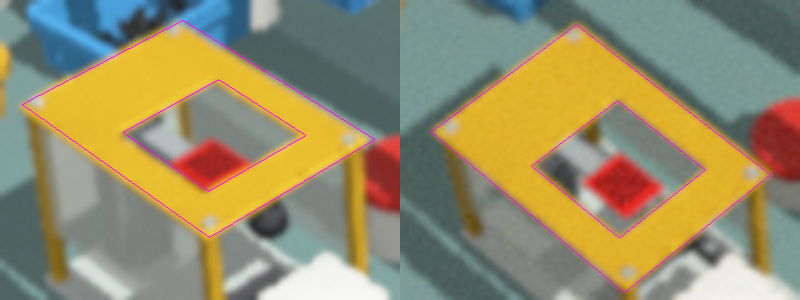

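Fixture fit: origin about (0.5025, 0.282), yaw about 90.3° (fixture +x is world +y). The gun hangs near (0.44, −0.09), clear of the approach. I'll move above the window with the fingers shut, for a close wrist view.

jog_arm(
  plan=[
    [[33,-25,2,0,0,2.5,0],[66,-50,4,0,0,5,0],[99,-76,6,0,0,7.5,0],[132,-101,8,0,0,10,0],[165,-127,10,0,0,12.5,0],[198,-152,12,0,0,15,0],[231,-178,14,0,0,17,0],[264,-203,17,0,0,19,0],[295,-228,20,0,0,20.5,0],[295,-228,20,0,0,20.5,0]],
  ],
  force=40,
)

```text
clock: 2.5
tool_pos: [0.5053, 0.3323, 0.2515]
tool_rot: [-1.572, -0.002, -0.001]
contact_force: [-0.7, 1.4, 0.2]
width: -0.002
```

```bash
cat > wfit.py <<'E'
from h import *
import sys
s=status.read_state();im=eyes.capture("wrist");n="wrist";name=sys.argv[1]
print(s["tool_pos"].round(4),s["tool_rot"].round(3),s["width"],s["contact_force"].round(1),s["clock"])
T=cam2world(n,s)
for l in ["press_pad","cylinder_body","push_face","guard"]:
    for d in finder.search_frame(l,n)[:2]: print(l,round(d["p"],2),(T@np.r_[d["point"],1])[:3].round(4))
c=im.copy()
x,y,a=.5025,.282,1.575
Rm=np.array([[np.cos(a),-np.sin(a)],[np.sin(a),np.cos(a)]])
for r,z,col in ([(-.024,-.066),(.167,-.066),(.167,.066),(-.024,.066)],.1355,(255,0,255)),([(.01,-.039),(.096,-.039),(.096,.039),(.01,.039)],.1355,(255,0,255)),([(.03,-.018),(.074,-.018),(.074,.018),(.03,.018)],.115,(255,255,0)):
    q=np.c_[np.array(r)@Rm.T+[x,y],np.full(4,z)]; p=w2px(n,s,q); print(p.round(0).tolist()); cv2.polylines(c,[p.round().astype(int)],True,col,1)
cv2.imwrite(f"pics/{name}_raw.png",im);cv2.imwrite(f"pics/{name}.png",c)
np.savez(f"pics/{name}.npz",pos=s["tool_pos"],rot=s["tool_rot"])
s0=dict(s)
for a_,b_ in [((360,190),(357,230)),((350,200),(340,215))]:
    o=[];d=[]
    for nn,px in (("scene",a_),("side",b_)):
        p0,p1=px2w(nn,s,[px,px],[0,.3]);o.append(p0);d.append((p1-p0)/np.linalg.norm(p1-p0))
    t=np.linalg.lstsq(np.c_[d[0],-d[1]],o[1]-o[0],rcond=None)[0];print("coil",(o[0]+t[0]*d[0]).round(3),(o[1]+t[1]*d[1]).round(3))
E
python3 wfit.py w1
```

```text
[0.5053 0.3323 0.2515] [-1.572e+00 -2.000e-03 -1.000e-03] -0.002253006781669598 [-0.7  1.4  0.2] 2.5
press_pad 0.84 [0.5063 0.3347 0.1141]
cylinder_body 0.71 [0.5023 0.2255 0.077 ]
cylinder_body 0.61 [0.4971 0.1645 0.0242]
push_face 0.62 [0.4968 0.1657 0.0244]
guard 0.56 [0.4932 0.383  0.1386]
[[203.0, 331.0], [486.0, 331.0], [512.0, 127.0], [185.0, 128.0]]
[[251.0, 294.0], [382.0, 294.0], [387.0, 175.0], [246.0, 175.0]]
[[283.0, 254.0], [346.0, 254.0], [348.0, 203.0], [282.0, 203.0]]
coil [0.49  0.001 0.311] [0.489 0.003 0.311]
coil [0.547 0.077 0.228] [0.532 0.094 0.228]
```

View pics/w1.png

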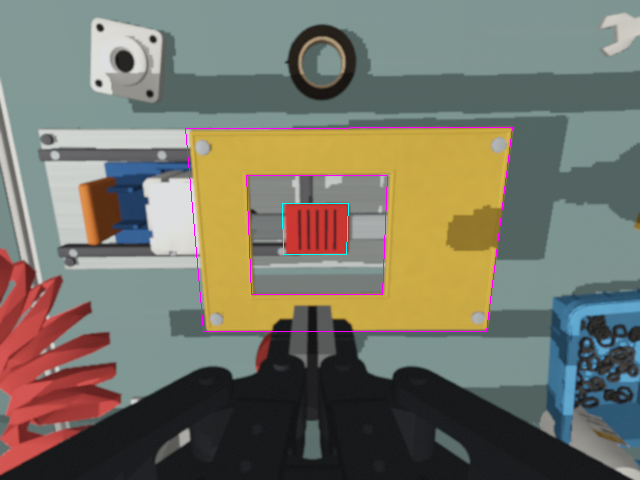

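The projected model matches the sheet, window and pad to about 1 px. The red coil reaches near the loading end, so I'll carve its volume from the three views.

```bash
cat > carve.py <<'E'
from h import *
d=np.load("pics/w1.npz");s=dict(tool_pos=d["pos"],tool_rot=d["rot"])
g=np.stack(np.meshgrid(np.arange(.3,.85,.01),np.arange(-.3,.35,.01),np.arange(0,.8,.01),indexing="ij"),-1).reshape(-1,3)
keep=np.ones(len(g),bool)
for n,f in (("scene","scene0"),("side","side0"),("wrist","w1_raw")):
    h=cv2.cvtColor(cv2.imread(f"pics/{f}.png"),cv2.COLOR_BGR2HSV)
    m=cv2.inRange(h,(0,140,80),(6,255,255))|cv2.inRange(h,(172,140,80),(180,255,255))
    if n=="wrist": m[:, 200:]=0
    m=cv2.dilate(cv2.morphologyEx(m,cv2.MORPH_CLOSE,np.ones((7,7))),np.ones((3,3)))
    W=np.linalg.inv(cam2world(n,s));zc=(g@W[:3,:3].T+W[:3,3]); z=zc[:,2]
    r=np.hypot(zc[:,0],zc[:,1])/np.maximum(z,1e-3)
    p=w2px(n,s,g); inside=(z>.02)&(r<1.1)&(p>=0).all(1)&(p[:,0]<639)&(p[:,1]<479)
    q=np.where(inside[:,None],p,0).round().astype(int)
    keep&=np.where(inside,m[q[:,1],q[:,0]]>0,n=="wrist")
k=g[keep]
for z in np.unique(k[:,2].round(2)):
    a=k[abs(k[:,2]-z)<.005]; print(z,len(a),"x",a[:,0].min().round(2),a[:,0].max().round(2),"y",a[:,1].min().round(2),a[:,1].max().round(2))
E
python3 carve.py
```

```text
0.0 19 x 0.43 0.84 y -0.22 0.34
0.01 30 x 0.42 0.84 y -0.23 0.34
0.02 41 x 0.47 0.84 y -0.21 0.34
0.03 57 x 0.47 0.84 y -0.21 0.34
0.04 70 x 0.46 0.84 y -0.01 0.34
0.05 85 x 0.45 0.84 y -0.02 0.34
0.06 102 x 0.44 0.84 y -0.07 0.34
0.07 118 x 0.44 0.84 y -0.07 0.34
0.08 135 x 0.43 0.84 y -0.22 0.34
0.09 153 x 0.42 0.84 y -0.08 0.34
0.1 173 x 0.42 0.84 y -0.09 0.34
0.11 197 x 0.41 0.84 y -0.09 0.34
0.12 212 x 0.41 0.84 y -0.09 0.34
0.13 226 x 0.41 0.84 y -0.09 0.34
0.14 233 x 0.42 0.84 y -0.1 0.34
0.15 235 x 0.42 0.84 y -0.1 0.33
0.16 250 x 0.48 0.84 y 0.02 0.34
0.17 269 x 0.39 0.84 y -0.11 0.34
0.18 281 x 0.39 0.84 y -0.07 0.34
0.19 283 x 0.39 0.84 y -0.07 0.32
0.2 284 x 0.38 0.84 y -0.08 0.34
0.21 296 x 0.38 0.84 y -0.08 0.33
0.22 304 x 0.37 0.84 y -0.09 0.33
0.23 300 x 0.37 0.84 y -0.09 0.32
0.24 305 x 0.37 0.84 y -0.09 0.31
0.25 301 x 0.36 0.84 y -0.1 0.33
0.26 307 x 0.36 0.84 y -0.1 0.33
0.27 309 x 0.36 0.84 y -0.1 0.33
0.28 314 x 0.35 0.84 y -0.11 0.31
0.29 308 x 0.35 0.84 y -0.11 0.29
0.3 300 x 0.35 0.84 y -0.11 0.28
0.31 302 x 0.34 0.84 y -0.12 0.32
0.32 291 x 0.34 0.84 y -0.12
[... 531 characters left out ...]
19 0.32
0.49 179 x 0.3 0.84 y -0.19 0.29
0.5 167 x 0.3 0.84 y -0.19 0.27
0.51 163 x 0.3 0.84 y -0.19 0.31
0.52 154 x 0.33 0.84 y -0.12 0.28
0.53 145 x 0.32 0.82 y -0.13 0.25
0.54 126 x 0.32 0.79 y -0.13 0.23
0.55 109 x 0.31 0.76 y -0.14 0.2
0.56 101 x 0.33 0.73 y -0.13 0.16
0.57 81 x 0.31 0.69 y -0.14 0.15
0.58 74 x 0.3 0.67 y -0.15 0.13
0.59 60 x 0.32 0.63 y -0.14 0.09
0.6 49 x 0.31 0.6 y -0.15 0.07
0.61 37 x 0.3 0.56 y -0.15 0.05
0.62 29 x 0.32 0.53 y -0.15 0.02
0.63 26 x 0.31 0.5 y -0.16 0.0
0.64 19 x 0.33 0.47 y -0.16 -0.03
0.65 17 x 0.31 0.38 y -0.16 -0.09
0.66 16 x 0.3 0.37 y -0.17 -0.11
0.67 15 x 0.31 0.36 y -0.17 -0.14
0.68 14 x 0.3 0.36 y -0.18 -0.13
0.69 3 x 0.32 0.33 y -0.18 -0.16
```

Run:
```python
from h import *
d=np.load("pics/w1.npz");s=dict(tool_pos=d["pos"],tool_rot=d["rot"])
M={}
for n,f in (("scene","scene0"),("side","side0")):
    h=cv2.cvtColor(cv2.imread(f"pics/{f}.png"),cv2.COLOR_BGR2HSV)
    m=cv2.inRange(h,(0,140,80),(6,255,255))|cv2.inRange(h,(172,140,80),(180,255,255)); M[n]=cv2.dilate(m,np.ones((5,5)))
for px in [(115,375),(80,335),(50,300),(10,260),(40,420)]:
    for z in np.arange(0,.37,.03):
        P=px2w("wrist",s,[px],[z])[0]; a=w2px("scene",s,P)[0].astype(int);b=w2px("side",s,P)[0].astype(int)
        ok=[(M[n][q[1],q[0]]>0) if 0<=q[0]<640 and 0<=q[1]<480 else None for n,q in (("scene",a),("side",b))]
        if any(ok): print(px,P.round(3),a,b,ok)
```

```text
(115, 375) [0.691 0.123 0.   ] [376 248] [370 219] [np.False_, np.True_]
(115, 375) [0.672 0.139 0.03 ] [365 238] [361 214] [np.False_, np.True_]
(115, 375) [0.652 0.155 0.06 ] [355 229] [353 209] [np.False_, np.True_]
(115, 375) [0.632 0.171 0.09 ] [344 219] [344 204] [np.True_, np.True_]
(115, 375) [0.612 0.187 0.12 ] [333 209] [334 198] [np.True_, np.False_]
(115, 375) [0.573 0.219 0.18 ] [310 188] [315 187] [np.False_, np.True_]
(115, 375) [0.553 0.235 0.21 ] [298 177] [305 181] [np.False_, np.True_]
(80, 335) [0.644 0.093 0.   ] [372 262] [366 235] [np.False_, np.True_]
(80, 335) [0.628 0.112 0.03 ] [361 252] [358 229] [np.False_, np.True_]
(80, 335) [0.612 0.13  0.06 ] [351 241] [349 223] [np.True_, np.True_]
(80, 335) [0.596 0.148 0.09 ] [340 230] [340 217] [np.False_, np.True_]
(80, 335) [0.579 0.166 0.12 ] [329 219] [331 210] [np.True_, np.True_]
(80, 335) [0.563 0.185 0.15 ] [318 207] [322 203] [np.True_, np.False_]
(80, 335) [0.531 0.221 0.21 ] [294 183] [302 189] [np.False_, np.True_]
(50, 300) [0.605 0.07  0.   ] [368 275] [363 249] [np.False_, np.True_]
(50, 300) [0.592
[... 573 characters left out ...]
 0.107 0.09 ] [334 251] [335 240] [np.True_, np.True_]
(10, 260) [0.523 0.129 0.12 ] [323 237] [327 232] [np.True_, np.False_]
(10, 260) [0.503 0.174 0.18 ] [301 209] [308 213] [np.True_, np.False_]
(40, 420) [0.699 0.081 0.06 ] [393 234] [384 214] [np.False_, np.True_]
(40, 420) [0.675 0.104 0.09 ] [379 223] [373 209] [np.False_, np.True_]
(40, 420) [0.651 0.126 0.12 ] [365 213] [361 203] [np.True_, np.True_]
(40, 420) [0.627 0.149 0.15 ] [350 202] [349 197] [np.True_, np.True_]
(40, 420) [0.603 0.171 0.18 ] [335 191] [336 190] [np.True_, np.False_]
(40, 420) [0.579 0.194 0.21 ] [320 179] [323 184] [np.False_, np.True_]
(40, 420) [0.555 0.217 0.24 ] [304 167] [310 177] [np.False_, np.True_]
```

The coil fringe sits around x 0.53–0.65, y 0.08–0.17, z ≲ 0.15, which is close to the space behind the plate. I'll shift 70 mm toward it at a safe height for wrist parallax.

jog_arm(
  plan=[
    [[-2,-10,5,0,0,0,0],[-4,-20,10,0,0,0,0],[-8,-30,15,0,0,0,0],[-12,-40,20,0,0,0,0],[-16,-50,25,0,0,0,0],[-20,-60,30,0,0,0,0],[-20,-70,30,0,0,0,0],[-20,-80,30,0,0,0,0],[-20,-80,30,0,0,0,0],[-20,-80,30,0,0,0,0]],
  ],
)

```text
clock: 3.75
tool_pos: [0.4818, 0.255, 0.281]
tool_rot: [-1.571, -0.004, 0.004]
contact_force: [0.3, -0.1, -0.2]
width: 0.001
```

```bash
python3 wfit.py w2 | head -8
```

```text
[0.4818 0.255  0.281 ] [-1.571 -0.004  0.004] 0.0011930061538196006 [ 0.3 -0.1 -0.2] 3.75
press_pad 0.93 [0.5058 0.3371 0.1138]
cylinder_body 0.64 [0.5034 0.2371 0.0758]
push_face 0.92 [0.4943 0.1744 0.0135]
guard 0.83 [0.4946 0.3804 0.1372]
[[316.0, 341.0], [570.0, 343.0], [605.0, 164.0], [316.0, 165.0]]
[[362.0, 309.0], [478.0, 309.0], [491.0, 205.0], [366.0, 205.0]]
[[385.0, 273.0], [442.0, 273.0], [447.0, 228.0], [388.0, 228.0]]
```

View pics/w2.png

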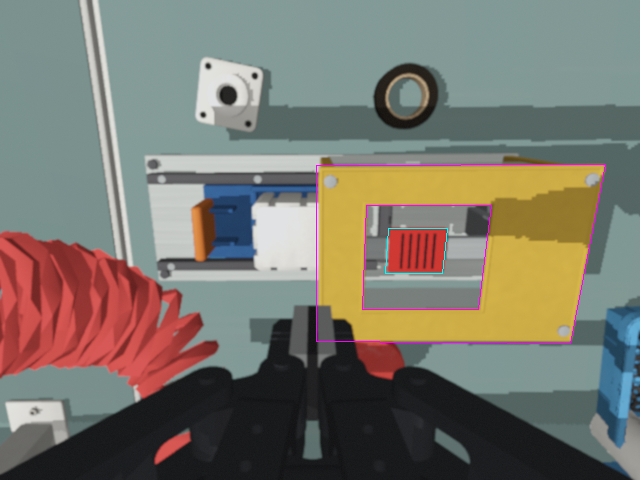

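Run:
```python
from h import *
S={}
for k in ("w1","w2"):
    d=np.load(f"pics/{k}.npz");S[k]=dict(tool_pos=d["pos"],tool_rot=d["rot"])
def tri(rays):
    A=np.zeros((3,3));b=np.zeros(3)
    for n,s,px in rays:
        p0,p1=px2w(n,s,[px,px],[0,.2]);d=(p1-p0)/np.linalg.norm(p1-p0);M=np.eye(3)-np.outer(d,d);A+=M;b+=M@p0
    P=np.linalg.solve(A,b);return P.round(3),[ (w2px(n,s,P)[0]-px).round(0).tolist() for n,s,px in rays]
print("tip",tri([("wrist",S["w1"],(117,374)),("wrist",S["w2"],(216,348))]))
print("plate rear top edge w2",px2w("wrist",S["w2"],[(196,204),(193,257)],[.064,.064]).round(4))
h=cv2.cvtColor(cv2.imread("pics/w2_raw.png"),cv2.COLOR_BGR2HSV)
m=cv2.inRange(h,(7,150,80),(16,255,255));m[:,:150]=0;m[:,250:]=0
ys,xs=np.nonzero(m);print("orange bbox",xs.min(),xs.max(),ys.min(),ys.max())
# coil cloud: hypotheses for side/scene pixel of candidates along w2 rays
for px in [(20,235),(100,260),(180,290)]:
    for z in np.arange(0,.36,.05):
        P=px2w("wrist",S["w2"],[px],[z])[0];print(px,P.round(2),w2px("scene",S["w2"],P)[0].round(),w2px("side",S["w2"],P)[0].round())
```

```text
tip (array([0.616, 0.173, 0.091]), [[-3.0, -17.0], [3.0, 15.0]])
plate rear top edge w2 [[0.4769 0.1551 0.064 ]
 [0.5248 0.1489 0.064 ]]
orange bbox 192 214 199 260
(20, 235) [ 0.52 -0.04  0.  ] [383. 319.] [374. 295.]
(20, 235) [ 0.51 -0.01  0.05] [367. 297.] [362. 281.]
(20, 235) [0.5  0.03 0.1 ] [350. 273.] [349. 267.]
(20, 235) [0.48 0.06 0.15] [332. 249.] [335. 252.]
(20, 235) [0.47 0.1  0.2 ] [314. 224.] [321. 236.]
(20, 235) [0.46 0.13 0.25] [296. 198.] [306. 219.]
(20, 235) [0.44 0.17 0.3 ] [277. 171.] [290. 202.]
(20, 235) [0.43 0.2  0.35] [257. 144.] [273. 184.]
(100, 260) [0.55 0.03 0.  ] [364. 295.] [359. 271.]
(100, 260) [0.53 0.06 0.05] [350. 276.] [349. 260.]
(100, 260) [0.52 0.09 0.1 ] [336. 256.] [337. 248.]
(100, 260) [0.5  0.11 0.15] [321. 235.] [325. 236.]
(100, 260) [0.48 0.14 0.2 ] [306. 213.] [313. 223.]
(100, 260) [0.47 0.16 0.25] [289. 190.] [300. 209.]
(100, 260) [0.45 0.19 0.3 ] [272. 166.] [285. 194.]
(100, 260) [0.43 0.22 0.35] [255. 141.] [271. 179.]
(180, 290) [0.58 0.11 0.  ] [348. 271.] [346. 245.]
(180, 290) [0.56 0.13 0.05] [336. 255.] [337. 237.]
(180, 290) [0.54 0.15 0.1 ] [324. 238.] [327. 228.]
(180, 290) [0.52 0.16 0.15] [311. 220.] [317. 218.]
(180, 290) [0.5  0.18 0.2 ] [298. 201.] [306. 208.]
(180, 290) [0.48 0.2  0.25] [283. 181.] [294. 198.]
(180, 290) [0.46 0.21 0.3 ] [268. 160.] [282. 186.]
(180, 290) [0.44 0.23 0.35] [252. 137.] [268. 174.]
```

Run:
```python
from h import *
a=eyes.capture("scene");b=eyes.capture("side")
cv2.imwrite("pics/scene1.png",a);cv2.imwrite("pics/side1.png",b)
c=[cv2.resize(i[v:v+200,u:u+133*2],(400,300)) for i,u,v in ((a,180,120),(b,180,120))]
cv2.imwrite("pics/crop1.png",np.hstack(c))
```

```text
(no output)
```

View pics/crop1.png

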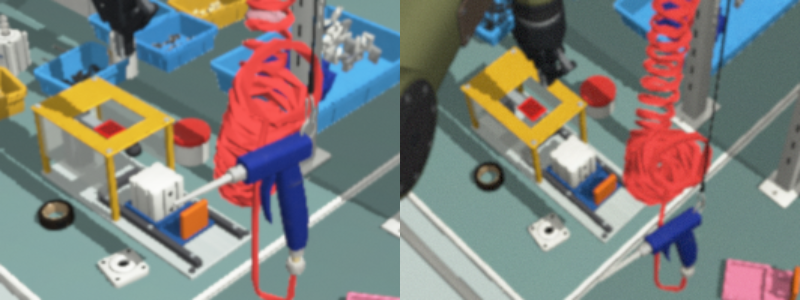

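Run:
```python
from h import *
d=np.load("pics/w2.npz");s=dict(tool_pos=d["pos"],tool_rot=d["rot"])
W={}
m={}
g=np.stack(np.meshgrid(np.arange(.36,.8,.01),np.arange(-.15,.25,.01),np.arange(0,.6,.01),indexing="ij"),-1).reshape(-1,3)
keep=np.ones(len(g),bool)
for n,f in (("scene","scene1"),("side","side1"),("w1","w1_raw"),("w2","w2_raw")):
    h=cv2.cvtColor(cv2.imread(f"pics/{f}.png"),cv2.COLOR_BGR2HSV)
    k=cv2.inRange(h,(0,110,80),(6,255,255))|cv2.inRange(h,(172,110,80),(180,255,255))
    k=cv2.dilate(cv2.morphologyEx(k,cv2.MORPH_CLOSE,np.ones((9,9))),np.ones((5,5)))
    c=n if n in("scene","side") else "wrist"; ss=s
    if c=="wrist": dd=np.load(f"pics/{n}.npz");ss=dict(tool_pos=dd["pos"],tool_rot=dd["rot"])
    if c=="wrist": k[350:,120:]=255
    M=np.linalg.inv(cam2world(c,ss));zc=g@M[:3,:3].T+M[:3,3]
    r=np.hypot(zc[:,0],zc[:,1])/np.maximum(zc[:,2],1e-3)
    p=w2px(c,ss,g);ins=(zc[:,2]>.02)&(r<1.1)&(p>=0).all(1)&(p[:,0]<639)&(p[:,1]<479)
    q=np.where(ins[:,None],p,0).astype(int);keep&=np.where(ins,k[q[:,1],q[:,0]]>0,True)
k=g[keep]
for z in np.arange(0,.6,.04):
    a=k[abs(k[:,2]-z)<.005]
    if len(a): print(z.round(2),len(a),*[ (y.round(2),a[abs(a[:,1]-y)<.015][:,0].min().round(2),a[abs(a[:,1]-y)<.015][:,0].max().round(2)) for y in np.arange(-.1,.21,.05) if (abs(a[:,1]-y)<.015).any()])
```

```text
0.0 21 (np.float64(0.15), np.float64(0.67), np.float64(0.68)) (np.float64(0.2), np.float64(0.67), np.float64(0.67))
0.04 89 (np.float64(-0.05), np.float64(0.47), np.float64(0.48)) (np.float64(0.05), np.float64(0.53), np.float64(0.53)) (np.float64(0.1), np.float64(0.56), np.float64(0.63)) (np.float64(0.15), np.float64(0.62), np.float64(0.63)) (np.float64(0.2), np.float64(0.64), np.float64(0.77))
0.08 165 (np.float64(-0.05), np.float64(0.42), np.float64(0.43)) (np.float64(0.0), np.float64(0.46), np.float64(0.46)) (np.float64(0.05), np.float64(0.52), np.float64(0.54)) (np.float64(0.1), np.float64(0.53), np.float64(0.61)) (np.float64(0.15), np.float64(0.6), np.float64(0.6)) (np.float64(0.2), np.float64(0.62), np.float64(0.78))
0.12 213 (np.float64(-0.1), np.float64(0.43), np.float64(0.44)) (np.float64(-0.05), np.float64(0.41), np.float64(0.43)) (np.float64(0.05), np.float64(0.5), np.float64(0.57)) (np.float64(0.1), np.float64(0.51), np.float64(0.55)) (np.float64(0.15), np.float64(0.54), np.float64(0.71)) (np.float64(0.2), np.float64(0.62), np.float64(0.78))
0.16 223 (np.float64(-0.1), np
[... 3397 characters left out ...]
05), np.float64(0.39), np.float64(0.44)) (np.float64(0.0), np.float64(0.45), np.float64(0.52)) (np.float64(0.05), np.float64(0.51), np.float64(0.61)) (np.float64(0.1), np.float64(0.59), np.float64(0.68)) (np.float64(0.15), np.float64(0.62), np.float64(0.74)) (np.float64(0.2), np.float64(0.68), np.float64(0.8))
0.56 225 (np.float64(-0.1), np.float64(0.37), np.float64(0.43)) (np.float64(-0.05), np.float64(0.43), np.float64(0.45)) (np.float64(0.0), np.float64(0.5), np.float64(0.53)) (np.float64(0.05), np.float64(0.51), np.float64(0.61)) (np.float64(0.1), np.float64(0.58), np.float64(0.69)) (np.float64(0.15), np.float64(0.7), np.float64(0.76)) (np.float64(0.2), np.float64(0.69), np.float64(0.8))
```

The coil's occupied space stays at x ≥ 0.49 for y between 0.1 and 0.15. I'll come in tilted 40° so the gripper body leans toward the robot, away from the coil. The push face measures about y 0.150 and home is about 0.197.

jog_arm(
  plan=[
    [[-10,-18,0,0,-5,0,0],[-20,-36,0,0,-10,0,0],[-30,-54,0,0,-15,0,0],[-40,-72,0,0,-20,0,0],[-50,-90,-5,0,-25,0,0],[-60,-108,-20,0,-30,0,0],[-70,-126,-45,0,-35,0,0],[-82,-140,-80,0,-40,0,0],[-82,-140,-115,0,-40,0,0],[-82,-140,-124,0,-40,0,0]],
  ],
)

```text
clock: 5.1
tool_pos: [0.4174, 0.1363, 0.1983]
tool_rot: [-1.533, -0.511, -0.514]
contact_force: [0.5, -0.5, 0.0]
width: -0.0
```

jog_arm(
  plan=[
    [[0,0,0,0,0,0,0],[10,0,-12,0,0,0,0],[20,0,-24,0,0,0,0],[30,0,-36,0,0,0,0],[40,0,-48,0,0,0,0],[50,0,-60,0,0,0,0],[60,0,-72,0,0,0,0],[70,0,-84,0,0,0,0],[80,0,-96,0,0,0,0],[80,0,-96,0,0,0,0]],
  ],
)

```text
clock: 6.1
tool_pos: [0.5079, 0.1418, 0.1097]
tool_rot: [-1.551, -0.488, -0.498]
contact_force: [-0.7, 0.4, 0.2]
width: -0.0
```

Run:
```python
from h import *
s=status.read_state();print(s["tool_pos"].round(4),s["tool_rot"].round(3),s["contact_force"].round(1),s["clock"])
im=eyes.capture("wrist");cv2.imwrite("pics/w3.png",im)
b=eyes.capture("side");cv2.imwrite("pics/s3.png",np.hstack([cv2.resize(im,(400,300)),cv2.resize(b[120:320,180:446],(400,300))]))
```

```text
[0.5079 0.1418 0.1097] [-1.551 -0.488 -0.498] [-0.7  0.4  0.2] 6.1
```

View pics/s3.png

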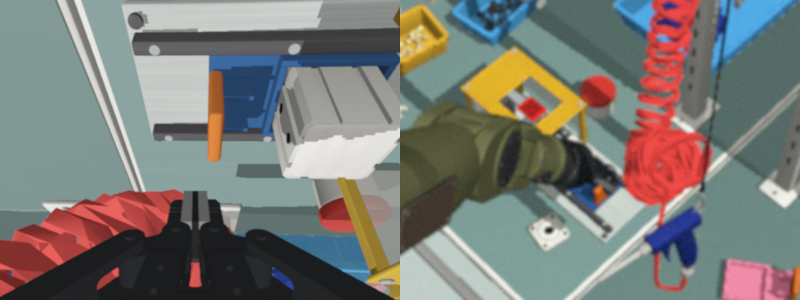

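The joint speed limit cut those moves short: TCP is (0.508, 0.142, 0.110), still above the plate. Back off in −y first, then descend.

jog_arm(
  plan=[
    [[-6,-8,0,0,-1,0,0],[-12,-16,0,0,-2,0,0],[-18,-24,0,0,-3,0,0],[-25,-30,0,0,-4,0,0],[-25,-30,0,0,-4,0,0],[-22,-30,-10,0,-4,0,0],[-19,-30,-20,0,-4,0,0],[-16,-30,-30,0,-4,0,0],[-13,-30,-40,0,-4,0,0],[-10,-30,-50,0,-4,0,0]],
  ],
)

```text
clock: 7.2
tool_pos: [0.5348, 0.1348, 0.0872]
tool_rot: [-1.568, -0.496, -0.522]
contact_force: [0.6, -0.2, 0.5]
width: 0.002
```

Run:
```python
from h import *
s=status.read_state();print(s["tool_pos"].round(4),R.from_rotvec(s["tool_rot"]).as_matrix().round(3),s["contact_force"].round(1),s["clock"])
```

```text
[0.5348 0.1348 0.0872] [[ 0.799  0.6    0.034]
 [ 0.002 -0.059  0.998]
 [ 0.601 -0.798 -0.049]] [ 0.6 -0.2  0.5] 7.2
```

Run:
```python
from h import *
s=status.read_state();print(s["joints"].round(3),s["qd"].round(3),s["tau"].round(1),s["clock"])
```

```text
[ 0.43   0.018 -1.025 -0.051 -0.309  0.355] [-0.031  0.328  0.001 -0.318  0.016 -0.022] [  0.2 -31.1  27.7  -4.8  -1.1   0. ] 7.2
```

Joint 3 is at its limit, so a 40° tilt is out of reach at this radius. I'll use about 22° with the contact slightly to the robot side. First raise and untilt to see where the commanded pose is.

jog_arm(
  plan=[
    [[0,0,15,0,4,0,0],[0,0,30,0,8,0,0],[0,0,45,0,12,0,0],[0,0,60,0,15,0,0],[0,0,60,0,15,0,0],[0,0,60,0,15,0,0],[0,0,60,0,15,0,0],[0,0,60,0,15,0,0],[0,0,60,0,15,0,0],[0,0,60,0,15,0,0]],
  ],
)

```text
clock: 8.2
tool_pos: [0.5339, 0.1345, 0.1468]
tool_rot: [-1.609, -0.295, -0.309]
contact_force: [-0.3, 0.1, 0.2]
width: 0.0
```

```bash
cat > st.py <<'E'
from h import *
s=status.read_state();print(s["tool_pos"].round(4),R.from_rotvec(s["tool_rot"]).as_matrix().round(3).tolist(),s["contact_force"].round(1),s["joints"].round(2),s["clock"])
M=R.from_rotvec(s["tool_rot"]).as_matrix();T=np.array([0,-1,0])
G=R.from_rotvec([-np.pi/2,0,0]) # tool down, x=+x
print("turn from straight (deg)",np.degrees((R.from_matrix(M)*G.inv()).as_rotvec()).round(2))
E
python3 st.py
```

```text
[0.5339 0.1345 0.1468] [[0.928, 0.373, 0.02], [0.003, -0.06, 0.998], [0.373, -0.926, -0.056]] [-0.3  0.1  0.2] [ 0.36  0.02 -0.68  0.53 -0.19  0.34] 8.2
turn from straight (deg) [ -3.4  -21.9   -0.51]
```

The commanded pose follows the achieved one, so deltas from the measured pose hold. Backing off and descending behind the plate.

jog_arm(
  plan=[
    [[-10,-4,0,0.4,0,0,0],[-20,-8,0,0.8,0,0,0],[-30,-12,0,1.2,0,0,0],[-40,-16,0,1.6,0,0,0],[-50,-20,0,2,0,0,0],[-60,-24,-3,2.4,0,0,0],[-70,-28,-6,2.8,0,0,0],[-76,-30,-10,3.4,0,0.5,0],[-76,-30,-17,3.4,0,0.5,0],[-76,-30,-17,3.4,0,0.5,0]],
  ],
)

```text
clock: 9.2
tool_pos: [0.4579, 0.1043, 0.1293]
tool_rot: [-1.549, -0.29, -0.309]
contact_force: [-0.4, 0.3, -0.5]
width: -0.005
```

```bash
python3 st.py
```

```text
[0.4579 0.1043 0.1293] [[0.928, 0.372, 0.012], [-0.012, -0.001, 1.0], [0.372, -0.928, 0.003]] [-0.4  0.3 -0.5] [ 0.3  -0.14 -0.88  0.47 -0.11  0.29] 9.2
turn from straight (deg) [  0.05 -21.86  -0.7 ]
```

jog_arm(
  plan=[
    [[4,0,-11,0,0,0,0],[8,0,-22,0,0,0,0],[12,0,-33,0,0,0,0],[16,0,-44,0,0,0,0],[20,0,-55,0,0,0,0],[24,0,-66,0,0,0,0],[28,0,-76,0,0,0,0],[32,0,-86,0,0,0,0],[32,0,-86,0,0,0,0],[32,0,-86,0,0,0,0]],
  ],
)

```text
clock: 10.2
tool_pos: [0.4906, 0.1047, 0.0441]
tool_rot: [-1.549, -0.29, -0.309]
contact_force: [0.2, 0.1, -0.8]
width: 0.007
```

```bash
python3 st.py
python3 - <<'E'
from h import *
im=eyes.capture("wrist");b=eyes.capture("side");a=eyes.capture("scene")
cv2.imwrite("pics/s4.png",np.hstack([cv2.resize(im,(400,300)),cv2.resize(a[190:300,250:397],(400,300))]))
E
```

```text
[0.4906 0.1047 0.0441] [[0.928, 0.373, 0.011], [-0.012, -0.001, 1.0], [0.373, -0.928, 0.003]] [ 0.2  0.1 -0.8] [ 0.28  0.06 -0.94  0.21 -0.1   0.27] 10.2
turn from straight (deg) [  0.06 -21.88  -0.68]
```

View pics/s4.png

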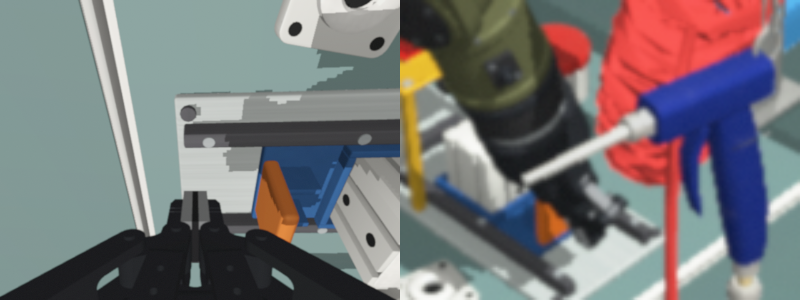

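The fingers are behind the orange plate at finger height, and no coil is near. Starting the push.

jog_arm(
  plan=[
    [[0,6,-1,0,0,0,0],[0,12,-1,0,0,0,0],[0,18,-1,0,0,0,0],[0,24,-1,0,0,0,0],[0,29,-1,0,0,0,0],[0,34,-1,0,0,0,0],[0,39,-1,0,0,0,0],[0,44,-1,0,0,0,0],[0,49,-1,0,0,0,0],[0,54,-1,0,0,0,0]],
  ],
)

```text
clock: 11.35
tool_pos: [0.4904, 0.1557, 0.0434]
tool_rot: [-1.556, -0.29, -0.313]
contact_force: [-2.7, -11.7, 8.4]
width: -0.001
```

jog_arm(
  plan=[
    [[0,4,0,0,0,0,0],[0,8,0,0,0,0,0],[0,11,0,0,0,0,0],[0,14,0,0,0,0,0],[0,17,0,0,0,0,0],[0,19,0,0,0,0,0],[0,21,0,0,0,0,0],[0,23,0,0,0,0,0],[0,23,0,0,0,0,0],[0,23,0,0,0,0,0]],
  ],
)

```text
clock: 12.35
tool_pos: [0.4905, 0.1788, 0.0434]
tool_rot: [-1.555, -0.29, -0.312]
contact_force: [-2.0, -11.0, 7.8]
width: -0.0
```

jog_arm(
  plan=[
    [[0,1,0,0,0,0,0],[0,2,0,0,0,0,0],[0,3,0,0,0,0,0],[0,4,0,0,0,0,0],[0,5,0,0,0,0,0],[0,6,0,0,0,0,0],[0,7,0,0,0,0,0],[0,8,0,0,0,0,0],[0,8,0,0,0,0,0],[0,8,0,0,0,0,0]],
  ],
)

```text
clock: 13.35
tool_pos: [0.4904, 0.1847, 0.0434]
tool_rot: [-1.559, -0.29, -0.314]
contact_force: [-4.4, -16.9, 12.5]
width: -0.002
```

jog_arm(
  plan=[
    [[0,1,0,0,0,0,0],[0,1,0,0,0,0,0],[0,2,0,0,0,0,0],[0,2,0,0,0,0,0],[0,3,0,0,0,0,0],[0,3,0,0,0,0,0],[0,4,0,0,0,0,0],[0,4,0,0,0,0,0],[0,4,0,0,0,0,0],[0,4,0,0,0,0,0]],
  ],
)

```text
clock: 14.35
tool_pos: [0.4904, 0.1848, 0.0434]
tool_rot: [-1.567, -0.289, -0.318]
contact_force: [-5.2, -29.5, 20.2]
width: -0.0
```

```bash
python3 st.py
python3 - <<'E'
from h import *
s=status.read_state();im=eyes.capture("wrist")
cv2.imwrite("pics/w5.png",im)
h=cv2.cvtColor(im,cv2.COLOR_BGR2HSV);m=cv2.inRange(h,(7,150,80),(16,255,255));ys,xs=np.nonzero(m);print(xs.min(),xs.max(),ys.min(),ys.max())
E
```

```text
[0.4904 0.1848 0.0434] [[0.926, 0.376, 0.021], [-0.015, -0.021, 1.0], [0.376, -0.926, -0.014]] [ -5.2 -29.5  20.2] [ 0.48  0.12 -0.87  0.25 -0.19  0.47] 14.35
turn from straight (deg) [ -1.02 -22.1   -1.06]
345 381 260 376
```

Force rose from 17 to 30 N with no movement, at TCP y 0.185, so the carrier is on the stop. Back off, then rise.

jog_arm(
  plan=[
    [[0,-5,0,0,0,0,0],[0,-10,0,0,0,0,0],[0,-18,0,0,0,0,0],[0,-26,0,0,0,0,0],[0,-36,0,0,0,0,0],[0,-46,0,0,0,0,0],[0,-46,0,0,0,0,0],[-5,-46,13,0,0,0,0],[-10,-46,26,0,0,0,0],[-15,-46,39,0,0,0,0]],
  ],
)

```text
clock: 15.4
tool_pos: [0.4752, 0.1475, 0.0827]
tool_rot: [-1.549, -0.29, -0.309]
contact_force: [0.6, -0.1, -0.1]
width: 0.001
```

jog_arm(
  plan=[
    [[-6,0,17,0,0,0,0],[-12,0,34,0,0,0,0],[-14,0,54,0,3,0,0],[-16,0,74,0,6,0,0],[-18,0,94,0,9,0,0],[-18,0,114,0,12,0,0],[-18,0,134,0,15,0,0],[-14,0,154,0,18,0,0],[-10,0,165,0,21,0,0],[-5,0,165,0,22,0,0]],
  ],
)

```text
clock: 16.4
tool_pos: [0.4725, 0.148, 0.2488]
tool_rot: [-1.571, 0.01, -0.01]
contact_force: [0.9, -0.4, 0.5]
width: 0.004
```

```bash
python3 st.py
```

```text
[0.4725 0.148  0.2488] [[1.0, 0.0, 0.012], [-0.012, -0.0, 1.0], [0.0, -1.0, -0.0]] [ 0.9 -0.4  0.5] [ 0.3   0.11 -0.26  1.2  -0.    0.32] 16.4
turn from straight (deg) [-0.   -0.01 -0.71]
```

jog_arm(
  plan=[
    [[4,21,0,0,0,0,0],[8,42,0,0,0,0,0],[12,63,0,0,0,0,0],[16,84,0,0,0,0.5,0],[20,105,0,0,0,1,0],[24,126,0,0,0,1,0],[28,147,0,0,0,1,0],[31,168,0,0,0,1,0],[31,186,0,0,0,1,0],[31,186,0,0,0,1,0]],
  ],
)

```text
clock: 17.4
tool_pos: [0.501, 0.3354, 0.2462]
tool_rot: [-1.572, -0.004, 0.008]
contact_force: [-0.4, -0.2, -0.7]
width: -0.0
```

```bash
python3 wfit.py w6 | head -9
python3 - <<'E'
from h import *
from scipy.optimize import minimize
d=np.load("pics/w6.npz");s=dict(tool_pos=d["pos"],tool_rot=d["rot"])
h=cv2.cvtColor(cv2.imread("pics/w6_raw.png"),cv2.COLOR_BGR2HSV)
m=cv2.inRange(h,(17,130,60),(35,255,255))
# window mask only: non-yellow component around the pad; fit on region above fingers
V=300
def poly(p):
    x,y,a=p;Rm=np.array([[np.cos(a),-np.sin(a)],[np.sin(a),np.cos(a)]])
    f=lambda r:w2px("wrist",s,np.c_[np.array(r)@Rm.T+[x,y],np.full(4,.1355)])
    A=np.zeros((480,640),np.uint8)
    cv2.fillPoly(A,[(f([(-.024,-.066),(.167,-.066),(.167,.066),(-.024,.066)])*16).astype(int)],255,shift=4)
    cv2.fillPoly(A,[(f([(.01,-.039),(.096,-.039),(.096,.039),(.01,.039)])*16).astype(int)],0,shift=4);return A
c=lambda p:np.count_nonzero(poly(p)[:V]!=m[:V])
b=minimize(c,[.503,.282,1.575],method="Nelder-Mead",options=dict(initial_simplex=[[.503,.282,1.575],[.508,.282,1.575],[.503,.287,1.575],[.503,.282,1.6]]))
print("fixture",b.x.round(4),b.fun)
x,y,a=b.x;print("pad",(x+.052*np.cos(a)).round(4),(y+.052*np.sin(a)).round(4))
r=cv2.inRange(h,(0,150,60),(6,255,255))|cv2.inRange(h,(172,150,60),(180,255,255));r[:150]=0;r[300:]=0;r[:,:200]=0;r[:,430:]=0
n,l,st,ce=cv2.connectedComponentsWithStats(r);k=1+st[1:,4].argmax();print(st[k],ce[k],"pad c",px2w("wrist",s,[ce[k]],[.115]).round(4))
E
```

```text
[0.501  0.3354 0.2462] [-1.572 -0.004  0.008] -5.684605827511089e-05 [-0.4 -0.2 -0.7] 17.4
press_pad 0.68 [0.5059 0.336  0.113 ]
cylinder_body 0.9 [0.4905 0.2994 0.0799]
push_face 0.89 [0.5    0.2079 0.0304]
guard 0.95 [0.493  0.3786 0.1341]
[[196.0, 341.0], [483.0, 342.0], [510.0, 137.0], [179.0, 136.0]]
[[245.0, 304.0], [377.0, 304.0], [384.0, 184.0], [240.0, 184.0]]
[[278.0, 263.0], [342.0, 264.0], [344.0, 212.0], [277.0, 211.0]]
coil [0.49  0.001 0.311] [0.489 0.003 0.311]
fixture [0.5037 0.2836 1.5799] 1609.0
pad 0.5032 0.3356
[ 280  211   65   52 3206] [312.37305053 236.69307548] pad c [[0.5014 0.3355 0.115 ]]
```

View pics/w6.png

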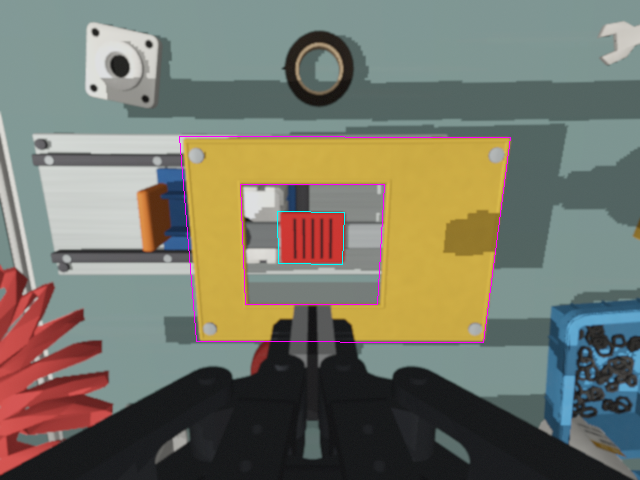

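The window and pad fit gives the pad at (0.5025, 0.3355), and the TCP is within 2 mm of it. The cylinder now shows under the window's loading side. Descend to 10 mm above the pad.

jog_arm(
  plan=[
    [[1,0,-14,0,0,-0.5,0],[2,0,-28,0,0,-0.5,0],[2,0,-42,0,0,-0.5,0],[2,0,-56,0,0,-0.5,0],[2,0,-70,0,0,-0.5,0],[2,0,-84,0,0,-0.5,0],[2,0,-98,0,0,-0.5,0],[2,0,-109,0,0,-0.5,0],[2,0,-120,0,0,-0.5,0],[2,0,-120,0,0,-0.5,0]],
  ],
)

```text
clock: 18.65
tool_pos: [0.5026, 0.333, 0.1255]
tool_rot: [-1.573, 0.005, 0.0]
contact_force: [0.1, 0.2, -0.5]
width: -0.004
```

```bash
python3 st.py
python3 - <<'E'
from h import *
d=np.load("pics/w6.npz");s=dict(tool_pos=d["pos"],tool_rot=d["rot"])
print("plate rear top",px2w("wrist",s,[(138,189),(141,251)],[.064]*2).round(4))
im=eyes.capture("wrist");a=eyes.capture("scene")
cv2.imwrite("pics/s7.png",np.hstack([cv2.resize(im,(400,300)),cv2.resize(a[150:260,190:337],(400,300))]))
E
```

```text
[0.5026 0.333  0.1255] [[1.0, -0.003, 0.003], [-0.003, -0.003, 1.0], [-0.003, -1.0, -0.003]] [ 0.1  0.2 -0.5] [ 0.59  0.38 -0.2   1.   -0.    0.59] 18.65
turn from straight (deg) [-0.15  0.2  -0.18]
plate rear top [[0.4783 0.2015 0.064 ]
 [0.528  0.1984 0.064 ]]
```

View pics/s7.png

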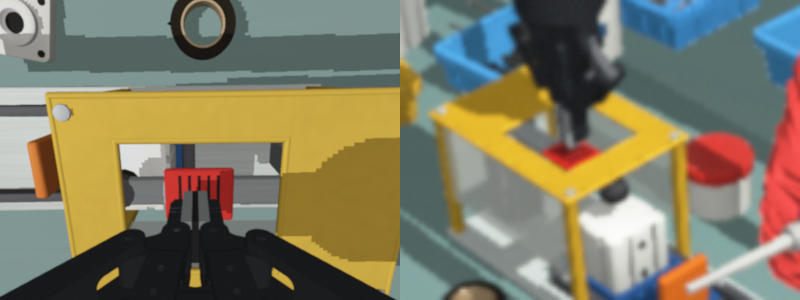

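The plate's rear edge is at y 0.200 (0.1985 expected), so the carrier is home. The fingers are inside the window above the pad, clear all round. Pressing.

jog_arm(
  plan=[
    [[0,1,-4,0,0,0,0],[0,2,-8,0,0,0,0],[0,2,-11,0,0,0,0],[0,2,-14,0,0,0,0],[0,2,-17,0,0,0,0],[0,2,-20,0,0,0,0],[0,2,-22,0,0,0,0],[0,2,-24,0,0,0,0],[0,2,-26,0,0,0,0],[0,2,-26,0,0,0,0]],
  ],
)

```text
clock: 19.75
tool_pos: [0.5036, 0.3352, 0.1017]
tool_rot: [-1.573, 0.003, -0.002]
contact_force: [-2.0, -4.2, 9.0]
width: -0.004
```

jog_arm(
  plan=[
    [[0,0,-1,0,0,0,0],[0,0,-2,0,0,0,0],[0,0,-3,0,0,0,0],[0,0,-4,0,0,0,0],[0,0,-5,0,0,0,0],[0,0,-5,0,0,0,0],[0,0,-5,0,0,0,0],[0,0,-5,0,0,0,0],[0,0,-5,0,0,0,0],[0,0,-5,0,0,0,0]],
  ],
)

```text
clock: 20.75
tool_pos: [0.5038, 0.3354, 0.0993]
tool_rot: [-1.571, 0.002, -0.003]
contact_force: [-7.3, -7.6, 23.6]
width: -0.003
```

24 N with travel stopped is past the 15 N hard-stop force. Hold for a second and check once.

jog_arm(
  plan=[
    [[0,0,0,0,0,0,0],[0,0,0,0,0,0,0],[0,0,0,0,0,0,0],[0,0,0,0,0,0,0],[0,0,0,0,0,0,0],[0,0,0,0,0,0,0],[0,0,0,0,0,0,0],[0,0,0,0,0,0,0],[0,0,0,0,0,0,0],[0,0,0,0,0,0,0]],
  ],
)

```text
clock: 21.75
tool_pos: [0.5038, 0.3354, 0.0993]
tool_rot: [-1.571, 0.002, -0.003]
contact_force: [-6.4, -7.9, 23.8]
width: -0.0
```

```bash
python3 st.py
python3 - <<'E'
from h import *
im=eyes.capture("wrist");a=eyes.capture("scene")
cv2.imwrite("pics/s8.png",np.hstack([cv2.resize(im,(400,300)),cv2.resize(a[150:260,190:337],(400,300))]))
E
```

```text
[0.5038 0.3354 0.0993] [[1.0, 0.0, 0.003], [-0.003, -0.001, 1.0], [0.0, -1.0, -0.001]] [-6.4 -7.9 23.8] [ 0.59  0.4  -0.23  0.94 -0.    0.59] 21.75
turn from straight (deg) [-0.04 -0.02 -0.19]
```

View pics/s8.png

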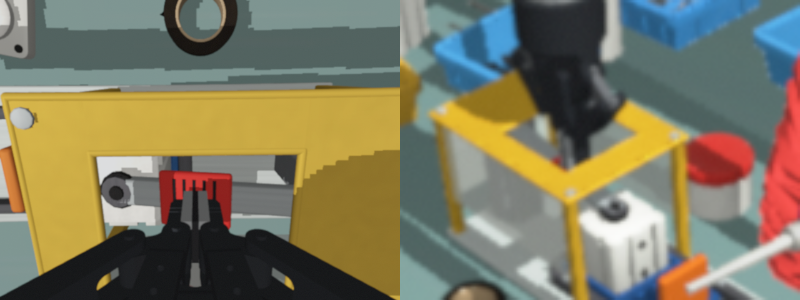

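The pad is down, the seal sits on the cylinder (scene crop about (612,205)), and the fingers are inside the window clear of its edges. Handing in.

```bash
python3 -c "
from workcell import manip
print(manip.close_job())"
```

```text
the job is handed in; nothing more can be done
None
```

I pushed the blue carrier home against the stop, then pressed the red pad down through the window. I handed the job in at about 22 s, with the shut fingers still holding it down.

- **Carrier home:** the push force rose from 17 to 30 N with no further movement. The push plate's rear edge then measured y ≈ 0.200 m, against about 0.1985 m expected at home.
- **Lever pressed:** the TCP stopped at z 0.0993 m, with a steady 24 N upward on the tool; the lever needs only about 15 N at its hard stop. That is about 1.3 mm above the nominal bottom height of 0.098 m; I put this down to calibration error. The last picture shows the seal on the cylinder and the fingers clear of the window edges.
- **Not measured:** the force between seal and cylinder was not read directly; I inferred it from the press force and travel. About 10 N sideways also showed on the tool while pressing. I took it as friction on the pad, since the picture shows the fingers clear of the guard.
- **Approach change:** my first approach, tilted 40° to avoid the red air-hose coil, ran into the joint 3 limit. I redid it at 22°, and nothing was touched on the way.
- **Bystanders:** the grease pot, tape roll and end cap appeared undisturbed in the pictures; I did not measure them again at the end.

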